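# Block the gaps in the module tote

### The job

The two tested power modules in the red tote each have an empty gap beside them: fill the wider gap with the thick wooden block and the narrower gap with the thin one from the blue holder, so that neither module can shift. Each block must end standing bevelled foot down, fully down on the tote's floor and let go; lower it into its gap, do not drop it. Leave both modules down in the tote, and leave the other things on the bench where they are.

Things in the scene. Friction and masses are not known exactly. Their poses are not given: they have to be found in the camera images.
- tote: Red tote, fixed to the bench. Origin: centre of its underside, z up, y along its length (223 mm). Floor 5 mm thick. Tall side walls along y, 86 mm high, inner faces at x = +-32.5 mm, outer rims at +-46.5 mm. Low end walls and a low middle divider (34 mm high, 5 mm thick) make two pockets with one module each; which module is in which pocket varies.
- pocket_a (a point): Centre of the floor of the tote's -y pocket, 5 mm above the bench, axes as the tote's. The pocket is 104 mm long (y) and 65 mm wide (x). Its module sits at its +y end, 0.5 to 2 mm from the divider there; the gap is at its -y end, between the tote's end wall (y = -52 mm from here) and the module.
- pocket_b (a point): Centre of the floor of the tote's +y pocket, 5 mm above the bench, axes as the tote's. The pocket is 104 mm long (y) and 65 mm wide (x). Its module sits at its +y end, 0.5 to 2 mm from the end wall there; the gap is at its -y end, between the divider (y = -52 mm from here) and the module.
- wide_module: Wide power module, loose in the tote: aluminium case with dark slots and a green strip, 60 (x) by 75 (y) by 32 mm high. Origin: at the underside, middle of its +y face; the case runs from y = -75 to 0 mm. Axes parallel to the tote's. The gap at its -y side is about 28 mm wide: the narrower gap.
- narrow_module: Narrow power module, loose in the tote: black case with grey top, 60 (x) by 53 (y) by 32 mm high. Origin: at the underside, middle of its +y face; the case runs from y = -53 to 0 mm. Axes parallel to the tote's. The gap at its -y side is about 50 mm wide: the wider gap.
- thin_block: Thin pale wooden block, loose, 60 mm (x) by 24 mm thick (y) by 70 mm high, about 70 g. Origin: centre of its foot; the lowest 9 mm is bevelled 3 mm inwards all round. It starts upright, foot down, in the holder, where it can be gripped only across its 60 mm width. In the tote it can be held only across its thickness, so stand it on the bench between and take it again.
- thick_block: Thick pale wooden block, loose, 60 mm (x) by 46 mm thick (y) by 70 mm high, about 135 g. Origin: centre of its foot; the lowest 9 mm is bevelled 3 mm inwards all round. It starts on its foot on the open bench. In a gap, a block's x lies along the tote's x (either way round); the side walls then rise 11 mm above its top, so hold it across its thickness.
- holder: Blue steel holder, fixed to the bench. Origin: centre of its underside. Base plate 80 (x) by 60 mm (y), 4 mm thick, on which the thin block stands, axes parallel; two cheeks 50 mm long in x, 5 mm thick, 26.5 mm apart, shut in its thickness, tops 74 mm above the bench, level with its top. At the open x ends the block stands 5 mm out past the cheeks.
- screwdriver: Bystander: screwdriver with a yellow handle lying on the bench. Origin: underside, about the middle.
- tape_roll: Bystander: blue ring of tape, 72 mm across, 19 mm high, lying flat. Origin: centre of its underside.
- parts_jar: Bystander: white jar with black lid, 52 mm across, 60 mm high. Origin: centre of its underside.
- spare_adapter: Bystander: black adapter, 85 by 50 by 30 mm, with a paper label. Origin: centre of its underside.
Things that resemble listed ones, but are neither listed nor needed, are in the scene too. Leave any orange or pink look-alike of the thin_block alone.

How it is judged (in metres and radians):
At the end, for the whole second after the job is handed in: Both blocks stand in the tote, foot down, upright within 0.1 rad, their feet no more than 3.5 mm above its floor (only possible with the thick block in the wider gap and the thin one in the narrower), and at rest; both modules lie flat on the tote's floor (within 4 mm and 0.08 rad) and at rest (z of thin_block in the frame of tote between 0.002 and 0.0085 m and x of thin_block in the frame of tote between -0.01 and 0.01 m and y of thin_block in the frame of tote between -0.11 and 0.11 m and angle between each of thin_block, thick_block's own z axis and vertical below 0.1 rad and linear speed of each of thin_block, thick_block, wide_module, narrow_module below 0.02 m/s and z of thick_block in the frame of tote between 0.002 and 0.0085 m and x of thick_block in the frame of tote between -0.01 and 0.01 m and y of thick_block in the frame of tote between -0.11 and 0.11 m and z of wide_module in the frame of tote between 0.002 and 0.009 m and x of wide_module in the frame of tote between -0.012 and 0.012 m and angle between each of wide_module, narrow_module's own z axis and vertical below 0.08 rad and z of narrow_module in the frame of tote between 0.002 and 0.009 m and x of narrow_module in the frame of tote between -0.012 and 0.012 m); the robot touches nothing.
It fails at once if the thin block is let fall into the tote (moving faster than 0.4 m/s with no finger on it, above the floor) (z of thin_block in the frame of tote between 0.009 and 0.09 m and x of thin_block in the frame of tote between -0.03 and 0.03 m and y of thin_block in the frame of tote between -0.11 and 0.11 m and contact force between the fingers and thin_block below 0.05 N and linear speed of thin_block above 0.4 m/s).
It fails at once if the thick block is let fall into the tote (moving faster than 0.4 m/s with no finger on it, above the floor) (z of thick_block in the frame of tote between 0.009 and 0.09 m and x of thick_block in the frame of tote between -0.03 and 0.03 m and y of thick_block in the frame of tote between -0.11 and 0.11 m and contact force between the fingers and thick_block below 0.05 N and linear speed of thick_block above 0.4 m/s).
It fails at once if the screwdriver, tape roll, jar or spare adapter is moved by more than 30 mm (distance of any of screwdriver, tape_roll, parts_jar, spare_adapter from where it was at the start of the episode above 0.03 m).
It also fails if it takes over 72 s, if anything falls off the work surface, if the arm or the gripper's body presses on something with over 40 N, if the wrist force passes 120 N, or if a joint passes its speed limit or range.

### The arm

A 6-joint arm with a two-finger parallel gripper is mounted at the origin on the work surface. World frame = base frame: x ahead of the robot, y to its left, z up, the work surface at z = 0. Lengths are in mm, angles in degrees, forces in N, time in s.
With the tool pointing down it reaches from about 300 to 850 mm from the base axis. Payload 4.2 kg.
Tool frame: the origin (TCP) lies at the very end of the fingers, on their centre line; the grasp point (between the pads) lies 19 mm behind it; z points along the fingers, y is the line along which they close (so a half turn about z gives the same grasp; the last joint's range is limited). The gripper opens to 91 mm and grips with 3 to 60 N. Pads are 32 mm wide; open, the fingers measure 118 mm over their backs; the gripper's body (76 mm by 178 mm) begins 60 mm behind the grasp point.
Start: joints at [71.792, 18.312, 89.639, -0, 72.044, -1.146], TCP at [168.717, 549.707, 213.976] pointing down, gripper open.
Joint ranges: [-177.97, 177.97], [-48.28, 115.42], [12.27, 149.76], [-77.06, 257.06], [2.81, 150.46], [-146.56, 146.56]. Speed limits (degrees/s): [147.25, 147.25, 180, 180, 180, 180].

### API

Orientations are given as [roll, pitch, yaw] about the fixed x, y, z axes, in that order (R = Rz(yaw) Ry(pitch) Rx(roll)).
In Python, from workcell import env gives the robot as it stands.
- The arm moves only by the shell command python3 -m pendant 'ROWS' [FORCE]. ROWS is a JSON object of lists of equal length, an entry for each row: "translation": the shift along the tool's x, y, z in mm, a list of three; "roll": the turn about the tool's z in rad; "hand": the closure in counts, from 0 (fully open) to 255 (shut). In form: {"translation": [[dx, dy, dz], ...], "roll": [roll, ...], "hand": [hand, ...]}. A call has exactly 8 rows; each row shifts and turns the commanded pose from where the row before left it, along the tool's axes as they then stand; what a row does not reach is not made up. A row lasts 1/12 s, in which the tool goes at most 41.7 mm and 7.16 degrees, less where a joint would pass 70% of its speed; a pose out of reach is approached as far as the arm can. A call with a gripper value outside its range is refused whole. The fingers move at their own pace and stop on an object; FORCE is the grip in N (left out, the last holds). Time passes only in rows, so rows that do not move let the fingers close, or fill a call up. It gives the time, the measured TCP pose, the force, the opening and the grip force at its end, in the units of the state.
- env.state(): the state, without advancing time (a new reading comes with each control period).
- env.grab_frame(name): name is "scene" or "top" or "wrist"; returns a dict with "frame" (400x640x3 uint8, red, green, blue), "z_map" (400x640 float32, mm along the optical axis (not along the pixel's ray), 0 where there is no reading), "fx", "fy", "cx", "cy" (pixels), "pose" (4x4, takes a point from camera to world coordinates). Camera axes: x right, y down, z forward; pixel columns grow to the right and rows downward; lengths in mm; the calibration is good to about 2 mm. The wrist camera is an equidistant fisheye: a pixel r from the principal point sees the ray r / f radians off the axis. A picture is of the moment at which its call begins.
- env.job_done(): hands the job in; it is judged then, once.
Trained networks look in a picture, given as the dict that the camera call returned (one of the last four; its "shot" number tells which), for a name from the list of things; names that differ only in an ending like _2 or _b are one class to them, and where a whole thing is asked for, a point or a joint stands for the part that bears it (a point fixed in the world has none). Each returns a list of dicts, best first, with "score" (0 to 1); they miss things now and then, are a little off and sometimes report something else, mostly with a low value. They report only what shows in the picture. A call takes as long as a camera call. They do not tell look-alikes from the thing itself.
- env.recognise(picture, label): "rect" ([centre column, centre row, width, height] in pixels, round what is visible of it).
- env.regions_of(picture, label): "pixels" (400x640 bool, what is visible of it) and "rect" ([centre column, centre row, width, height] in pixels, round what is visible of it).
The state is a dict: "time_s": time; "qpos": joint angles; "qvel": joint speeds; "effort": joint torques, N m; "ee_pos": TCP position; "ee_rot": TCP orientation; "force": force on the tool from outside, world axes, zero at the start; "torque": the same for the moment, N m; "gripper_width": finger opening in mm; "gripper_force": force on a finger pad.
Only numpy, scipy, OpenCV 4.12 (cv2) and the standard library are available. Lean on these libraries where they do the work, as an engineer would, in place of code of your own. Each camera call takes 0.05 s, during which the arm holds its last target. There are 200 camera calls.

## Working session

There is one attempt and no reset: what is moved stays moved. The work goes in short steps, Python scripts to look and compute and a shell command to move; the robot and the scene stay as the last step left them, time stands still between calls to the robot, and variables do not carry over. Pictures are saved under pics/ and viewed, at most 10 in all, crops included, and the job is handed in when it is done.

```bash
mkdir -p pics; ls; cat > h.py <<'E'
import numpy as np, cv2
from workcell import env
def save(p,name,crop=None,scale=1):
    f=p["frame"][:,:,::-1]
    if crop: x0,y0,x1,y1=crop; f=f[y0:y1,x0:x1]
    if scale!=1: f=cv2.resize(f,None,fx=scale,fy=scale,interpolation=cv2.INTER_CUBIC)
    cv2.imwrite("pics/"+name,f)
def cloud(p,fish=False):
    v,u=np.mgrid[0:400,0:640].astype(float); z=p["z_map"].astype(float)
    a=(u-p["cx"])/p["fx"]; b=(v-p["cy"])/p["fy"]
    if fish:
        r=np.hypot(a,b)+1e-9; k=np.tan(np.minimum(r,1.5))/r; a,b=a*k,b*k
    P=np.stack([a*z,b*z,z],-1); T=np.array(p["pose"])
    W=P@T[:3,:3].T+T[:3,3]; W[z==0]=np.nan; return W
E
python3 - <<'E'
from h import *
print(env.state())
for n in ["scene","top"]:
    p=env.grab_frame(n); save(p,n+"0.png"); W=cloud(p); print(n,p["fx"],p["cx"],p["cy"],np.round(p["pose"],3).tolist())
    for l in "tote wide_module narrow_module thin_block thick_block holder screwdriver tape_roll parts_jar spare_adapter".split():
        for r in env.regions_of(p,l)[:4]:
            m=r["pixels"]; Q=W[m]; Q=Q[~np.isnan(Q[:,0])]
            print(l,round(r["score"],2),np.round(r["rect"]).tolist(),np.round(np.median(Q,0)).tolist() if len(Q) else None,"zmax",np.round(np.percentile(Q[:,2],98)) if len(Q) else None)
E
```

```text
pics
{'time_s': 0.0, 'qpos': array([ 7.17926241e+01,  1.83524450e+01,  8.97081186e+01,  1.60169170e-04,
        7.20448030e+01, -1.14562610e+00]), 'qvel': array([-0.02228581,  0.01591005, -0.04493044,  0.00292954, -0.0625065 ,
       -0.06215091]), 'effort': array([-2.86172733e-03, -4.12474179e+01, -2.31977820e+01,  7.22868950e-02,
        4.59645374e-02, -1.55901748e-04]), 'ee_pos': array([168.53762647, 549.19568051, 213.10063726]), 'ee_rot': array([-1.79894657e+02, -2.25890577e-03,  1.62938199e+02]), 'force': array([-0.30845922,  0.40758543,  0.48115621]), 'torque': array([-0.01030739, -0.00780619, -0.06731752]), 'gripper_force': 0.0, 'gripper_width': 91.30751136484986}
scene 467.57647727730046 321.2548855609664 194.41344279144573 [[0.739, 0.364, -0.566, 1406.089], [0.673, -0.425, 0.605, -848.938], [-0.02, -0.829, -0.559, 841.768], [0.0, 0.0, 0.0, 1.0]]
tote 0.79 [321.0, 178.0, 61.0, 61.0] [542.0, 75.0, 45.0] zmax 87.0
wide_module 0.56 [327.0, 168.0, 11.0, 15.0] [494.0, 154.0, 38.0] zmax 42.0
thin_block 0.69 [193.0, 212.0, 25.0, 29.0] [381.0, -302.0, 44.0] zmax 73.0
thin_block 0.68
[... 1178 characters left out ...]
 [543.0, -181.0, 70.0] zmax 74.0
thin_block 0.57 [440.0, 287.0, 26.0, 25.0] [367.0, -289.0, 69.0] zmax 74.0
thin_block 0.52 [438.0, 243.0, 18.0, 24.0] [482.0, -290.0, 75.0] zmax 78.0
thick_block 0.57 [375.0, 177.0, 25.0, 28.0] [647.0, -119.0, 70.0] zmax 75.0
thick_block 0.5 [433.0, 242.0, 32.0, 30.0] [479.0, -273.0, 8.0] zmax 76.0
holder 0.71 [429.0, 242.0, 22.0, 29.0] [476.0, -273.0, 8.0] zmax 76.0
screwdriver 0.63 [272.0, 132.0, 11.0, 34.0] [783.0, 168.0, 24.0] zmax 29.0
tape_roll 0.8 [445.0, 193.0, 29.0, 24.0] [624.0, -321.0, 19.0] zmax 24.0
parts_jar 0.61 [356.0, 130.0, 23.0, 22.0] [780.0, -72.0, 60.0] zmax 64.0
spare_adapter 0.94 [180.0, 268.0, 24.0, 35.0] [395.0, 400.0, 30.0] zmax 34.0
```

```bash
python3 - <<'E'
import cv2
a=cv2.imread("pics/top0.png")[110:310,150:510]; a=cv2.resize(a,(792,440),interpolation=3); cv2.imwrite("pics/topc.png",a)
a=cv2.imread("pics/scene0.png")[130:280,160:430]; a=cv2.resize(a,(792,440),interpolation=3); cv2.imwrite("pics/scenec.png",a)
E
```

```text
(no output)
```

View pics/topc.png

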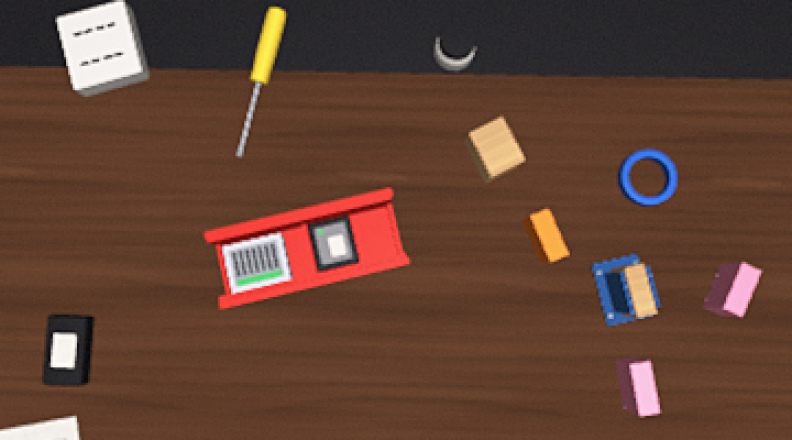

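View pics/scenec.png

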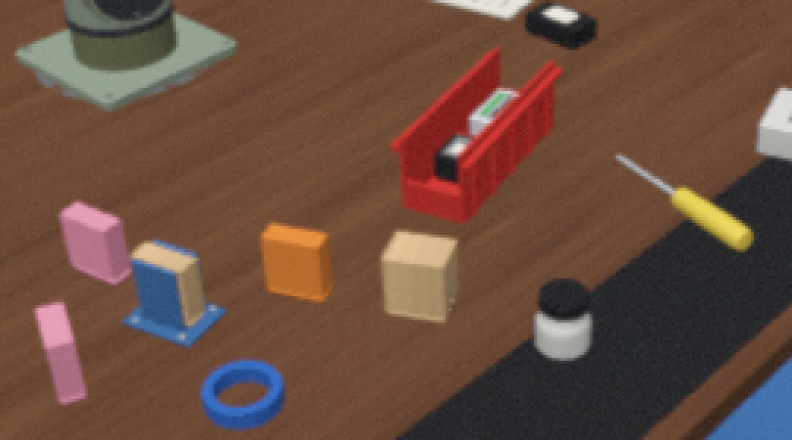

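The top crop shows the tote with the wide module at left (full-frame px 264,231) and the narrow one at 299,222; the wide gap is at the tote's right end. Candidates for the thin block: pale one in the holder (438,243), pink (482,242), pink (440,287), orange (397,219). I choose the pale one in the blue holder. The thick block is the pale one on the bench (375,177).

```bash
cat >> h.py <<'E'
def fit(W,c,r,zlo,zhi):
    Q=W.reshape(-1,3); Q=Q[~np.isnan(Q[:,0])]
    Q=Q[(np.hypot(Q[:,0]-c[0],Q[:,1]-c[1])<r)&(Q[:,2]>zlo)&(Q[:,2]<zhi)]
    if len(Q)<6: return None
    R=cv2.minAreaRect(Q[:,:2].astype(np.float32))
    return len(Q),np.round(R[0],1).tolist(),np.round(R[1],1).tolist(),round(R[2],1),"z",round(float(np.median(Q[:,2])),1)
E
python3 - <<'E'
from h import *
for n in ["top","scene"]:
    p=env.grab_frame(n); W=cloud(p); print(n)
    print("thick",fit(W,(647,-122),50,64,82))
    print("holder+thin top",fit(W,(482,-287),50,64,86))
    print("holder plate",fit(W,(482,-280),55,1,10) )
    print("tote rims",fit(W,(535,95),150,80,96))
    print("orange",fit(W,(545,-183),45,64,86),"pink1",fit(W,(483,-410),45,64,86),"pink2",fit(W,(367,-292),45,64,86))
    # colour split of pale
    f=p["frame"].astype(int); pale=(f[...,0]-f[...,2]>30)&(f[...,0]>150)&(f[...,1]-f[...,2]>15)
    V=W.copy(); V[~pale]=np.nan; print("pale thin",fit(V,(482,-287),45,64,86),"pale thick",fit(V,(647,-122),50,64,86))
E
```

```text
top
thick (395, [650.1, -121.8], [60.0, 46.7], 27.2, 'z', 71.0)
holder+thin top (335, [479.2, -290.8], [60.2, 36.9], 13.0, 'z', 74.8)
holder plate (504, [483.0, -277.8], [101.9, 108.8], 66.6, 'z', 3.3)
tote rims (428, [523.2, 104.3], [91.4, 224.0], 14.4, 'z', 86.4)
orange (218, [543.4, -184.5], [59.7, 24.6], 24.2, 'z', 71.0) pink1 (239, [482.4, -414.0], [26.5, 60.1], 64.6, 'z', 71.1) pink2 (241, [365.4, -294.8], [60.5, 25.7], 9.9, 'z', 70.9)
pale thin (220, [480.1, -292.4], [59.2, 26.0], 13.3, 'z', 75.0) pale thick (377, [650.4, -122.4], [60.0, 45.4], 27.2, 'z', 71.1)
scene
thick (263, [654.0, -121.9], [62.3, 52.7], 27.5, 'z', 70.2)
holder+thin top (233, [484.2, -291.7], [61.5, 40.8], 15.7, 'z', 73.2)
holder plate (271, [490.6, -283.0], [107.6, 90.8], 71.1, 'z', 3.6)
tote rims (239, [529.7, 106.5], [93.2, 229.1], 14.0, 'z', 85.2)
orange (147, [548.2, -184.6], [61.0, 28.6], 24.3, 'z', 69.8) pink1 (155, [487.3, -414.1], [23.8, 63.0], 65.2, 'z', 69.8) pink2 (131, [370.1, -295.8], [62.7, 26.6], 10.4, 'z', 69.3)
pale thin (120, [484.1, -292.0], [60.9, 24.9], 14.2, 'z', 74.2) pale thick (257, [653.9, -121.9], [62.1, 52.7], 27.5, 'z', 70.2)
```

```bash

for i in 1 2 3; do python3 -m pendant '{"translation":[[0,0,0],[0,0,0],[0,0,0],[0,0,0],[0,0,0],[0,0,0],[0,0,0],[0,0,0]],"roll":[0.0987,0.0987,0.0987,0.0987,0.0987,0.0987,0.0987,0.0987],"hand":[0,0,0,0,0,0,0,0]}'; done
for i in 1 2 3; do python3 -m pendant '{"translation":[[5.1,34.1,0],[5.1,34.1,0],[5.1,34.1,0],[5.1,34.1,0],[5.1,34.1,0],[5.1,34.1,0],[5.1,34.1,0],[5.1,34.1,0]],"roll":[0,0,0,0,0,0,0,0],"hand":[0,0,0,0,0,0,0,0]}'; done
python3 - <<'E'
from h import *
p=env.grab_frame("wrist"); save(p,"w1.png"); W=cloud(p,True); print(p["fx"],p["cx"],p["cy"],np.round(p["pose"],3).tolist())
print("thick",fit(W,(652,-122),50,62,80)); print("orange",fit(W,(546,-184),45,64,80))
print(env.state()["ee_pos"],env.state()["ee_rot"])
E
```

```text
time_s: 1.87
ee_pos: [168.7, 549.7, 214.0]
ee_rot: [180.0, -0.0, 117.4]
force: [0.3, 0.7, -0.7]
gripper_width: 91.1
gripper_force: 0.0
time_s: 2.53
ee_pos: [168.7, 549.7, 214.0]
ee_rot: [-180.0, -0.0, 72.2]
force: [-0.9, -0.3, -0.4]
gripper_width: 91.2
gripper_force: 0.0
time_s: 3.2
ee_pos: [168.7, 549.7, 214.0]
ee_rot: [-180.0, -0.0, 26.9]
force: [-0.0, -0.5, -0.1]
gripper_width: 91.1
gripper_force: 0.0
time_s: 3.87
ee_pos: [330.4, 324.3, 214.2]
ee_rot: [-180.0, -0.0, 27.2]
force: [-0.2, 0.4, 0.4]
gripper_width: 91.0
gripper_force: 0.0
time_s: 4.53
ee_pos: [491.6, 100.2, 214.2]
ee_rot: [-180.0, -0.0, 27.2]
force: [0.1, 0.7, -0.1]
gripper_width: 91.3
gripper_force: 0.0
time_s: 5.2
ee_pos: [652.6, -123.7, 213.8]
ee_rot: [-180.0, -0.0, 27.2]
force: [0.9, 0.7, 0.6]
gripper_width: 91.0
gripper_force: 0.0
309.70691628693146 317.6319497000518 198.1746538330196 [[0.457, -0.859, -0.23, 717.601], [-0.889, -0.442, -0.117, -89.222], [-0.001, 0.258, -0.966, 385.061], [0.0, 0.0, 0.0, 1.0]]
thick (2502, [651.9, -121.0], [59.8, 46.0], 27.5, 'z', 70.5)
orange (497, [533.8, -188.8], [36.1, 24.9], 23.4, 'z', 70.6)
[ 656.26421305 -129.51160373  212.95546077] [ 1.79639566e+02 -7.78944339e-02  2.70123759e+01]
```

View pics/w1.png

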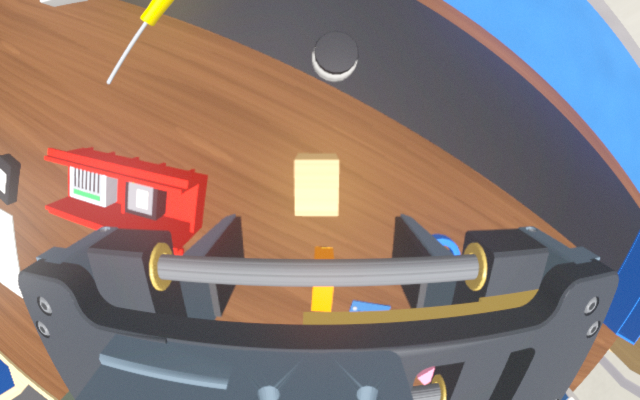

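Only the pale thick block lies between the fingers (px 316,185); measured at (651.9, -121.0), top z 70.5, agreeing with the other views. Descend and grip.

```bash

python3 -m pendant '{"translation":[[0.8,-0.6,25],[0,0,30],[0,0,30],[0,0,30],[0,0,25],[0,0,20],[0,0,12],[0,0,5]],"roll":[-0.005,0,0,0,0,0,0,0],"hand":[0,0,0,0,0,0,0,0]}' 25
for i in 1 2; do python3 -m pendant '{"translation":[[0,0,0],[0,0,0],[0,0,0],[0,0,0],[0,0,0],[0,0,0],[0,0,0],[0,0,0]],"roll":[0,0,0,0,0,0,0,0],"hand":[255,255,255,255,255,255,255,255]}' 25; done
```

```text
time_s: 5.92
ee_pos: [651.0, -120.9, 34.7]
ee_rot: [-179.9, 0.2, 27.5]
force: [0.5, -1.0, -0.1]
gripper_width: 91.1
gripper_force: 0.0
time_s: 6.58
ee_pos: [652.6, -121.3, 37.4]
ee_rot: [180.0, -0.0, 27.5]
force: [-0.2, -0.1, 2.5]
gripper_width: 46.1
gripper_force: 25.0
time_s: 7.25
ee_pos: [652.6, -121.3, 37.4]
ee_rot: [180.0, -0.0, 27.5]
force: [-0.2, -0.3, 5.3]
gripper_width: 45.8
gripper_force: 25.0
```

```bash

python3 -m pendant '{"translation":[[0,0,-5],[0,0,-15],[0,0,-25],[0,0,-28],[0,0,-30],[0,0,-28],[0,0,-22],[0,0,-10]],"roll":[0,0,0.04,0.04,0.04,0.04,0.04,0.032],"hand":[255,255,255,255,255,255,255,255]}'
python3 -m pendant '{"translation":[[-18,-22,0],[-26,-31,0],[-27,-32,0],[-27,-32,0],[-27,-32,0],[-26,-31,0],[-18,-20,0],[-8.4,-10.2,0]],"roll":[0,0,0,0,0,0,0,0],"hand":[255,255,255,255,255,255,255,255]}'
python3 -m pendant '{"translation":[[0,0,0],[0,0,0],[0,0,0],[0,0,0],[0,0,0],[0,0,0],[0,0,0],[0,0,0]],"roll":[0,0,0,0,0,0,0,0],"hand":[255,255,255,255,255,255,255,255]}'
python3 - <<'E'
from h import *
p=env.grab_frame("wrist"); save(p,"w2.png"); W=cloud(p,True)
np.savez("w2.npz",W=W,f=p["frame"])
print("rims",fit(W,(525,105),140,80,93)); print("modtops",fit(W,(525,105),120,36,42))
for l in ["wide_module","narrow_module","thick_block"]:
  for r in env.regions_of(p,l)[:2]:
    Q=W[r["pixels"]]; Q=Q[~np.isnan(Q[:,0])]; print(l,r["score"],np.round(r["rect"]),np.round(np.median(Q,0),1))
E
```

```text
time_s: 7.92
ee_pos: [653.2, -121.2, 203.1]
ee_rot: [179.9, -0.2, 14.1]
force: [-0.1, -0.5, -0.7]
gripper_width: 46.1
gripper_force: 25.0
time_s: 8.58
ee_pos: [425.0, 40.1, 199.3]
ee_rot: [-179.9, 0.2, 14.3]
force: [0.7, 0.5, -1.3]
gripper_width: 45.8
gripper_force: 25.0
time_s: 9.25
ee_pos: [429.4, 38.4, 199.8]
ee_rot: [-180.0, 0.0, 14.2]
force: [-0.6, 0.3, -0.7]
gripper_width: 45.8
gripper_force: 25.0
rims (2728, [520.3, 105.8], [84.4, 223.1], 14.4, 'z', 86.3)
modtops (6080, [525.4, 106.8], [64.4, 221.6], 14.4, 'z', 37.8)
wide_module 0.91 [223.  90.  67.  57.] [507.3 166.4  37.8]
narrow_module 0.8 [308.  85.  52.  54.] [531.2  76.8  37.6]
thick_block 0.88 [319. 248.  95. 125.] [446.9  42.7 232.7]
```

View pics/w2.png

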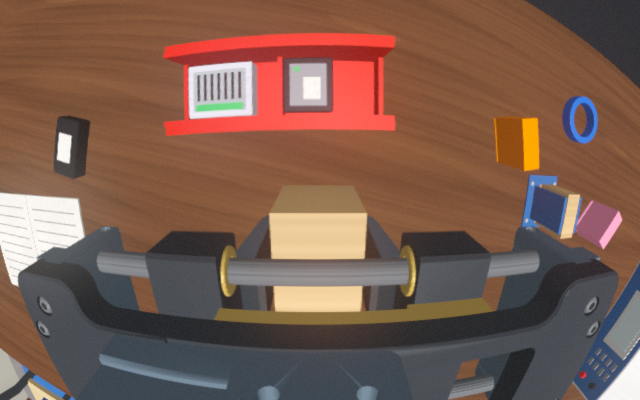

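The held thick block is square in the fingers (px 318,248); the tote is in full view above it, with the wide gap at px 355,85. Measure edges in tote axes.

```bash
python3 - <<'E'
from h import *
W=np.load("w2.npz")["W"].reshape(-1,3); W=W[~np.isnan(W[:,0])]
W=W[(np.hypot(W[:,0]-525,W[:,1]-106)<150)&(W[:,2]<100)]
# yaw from inner rim edges: fit a sweep
a=np.radians(14.4); X=np.array([np.cos(a),np.sin(a)]);Y=np.array([-X[1],X[0]]); c=np.array([525.4,106.])
x=(W[:,:2]-c)@X; y=(W[:,:2]-c)@Y; z=W[:,2]
# rim lines: per y bin, low-x and high-x extents of rims
rim=(z>80); yy=np.arange(-105,106,10)
lo=[x[rim&(abs(y-k)<5)].min() for k in yy]; hi=[x[rim&(abs(y-k)<5)].max() for k in yy]
ii=[x[rim&(abs(y-k)<5)&(x<0)].max() for k in yy]; jj=[x[rim&(abs(y-k)<5)&(x>0)].min() for k in yy]
for n,e in zip(["lo","hi","innlo","innhi"],[lo,hi,ii,jj]):
    s,o=np.polyfit(yy,e,1); print(n,round(o,1),"dyaw",round(-np.degrees(s),2))
# y extent of rims, profile along y
print("rim y",y[rim].min(),y[rim].max())
for k in np.arange(-116,116,2):
    m=(abs(y-k)<1)&(abs(x)<22); print(int(k),int(np.median(z[m])) if m.any() else '-',end=' | ')
t=(z>35)&(z<41)&(abs(x)<34)
print()
s=np.sort(y[t]); g=np.where(np.diff(s)>3)[0]; print("module y segs",np.round(s[0],1),[(round(s[i],1),round(s[i+1],1)) for i in g],round(s[-1],1))
for u,v in [(-70,-2),(10,110)]:
    q=t&(y>u)&(y<v); print(np.percentile(x[q],[1,99]).round(1),np.percentile(y[q],[1,99]).round(1))
E
```

```text
lo -38.5 dyaw 0.47
hi 36.7 dyaw 0.08
innlo -33.5 dyaw 0.12
innhi 31.1 dyaw 0.09
rim y -110.45737756101661 112.61913775051127
-116 - | -114 - | -112 34 | -110 34 | -108 34 | -106 22 | -104 5 | -102 5 | -100 5 | -98 5 | -96 5 | -94 5 | -92 5 | -90 5 | -88 5 | -86 5 | -84 5 | -82 5 | -80 5 | -78 5 | -76 5 | -74 5 | -72 5 | -70 5 | -68 5 | -66 5 | -64 5 | -62 5 | -60 5 | -58 5 | -56 36 | -54 37 | -52 37 | -50 37 | -48 37 | -46 37 | -44 37 | -42 38 | -40 38 | -38 38 | -36 38 | -34 38 | -32 38 | -30 38 | -28 38 | -26 38 | -24 37 | -22 37 | -20 37 | -18 37 | -16 37 | -14 37 | -12 37 | -10 37 | -8 37 | -6 37 | -4 36 | -2 32 | 0 34 | 2 34 | 4 34 | 6 6 | 8 5 | 10 5 | 12 5 | 14 5 | 16 5 | 18 5 | 20 5 | 22 5 | 24 5 | 26 5 | 28 5 | 30 18 | 32 35 | 34 37 | 36 37 | 38 37 | 40 37 | 42 37 | 44 38 | 46 38 | 48 37 | 50 38 | 52 38 | 54 38 | 56 37 | 58 37 | 60 38 | 62 38 | 64 38 | 66 38 | 68 38 | 70 38 | 72 37 | 74 37 | 76 38 | 78 38 | 80 37 | 82 38 | 84 38 | 86 38 | 88 38 | 90 38 | 92 38 | 94 38 | 96 37 | 98 37 | 100 37 | 102 37 | 104 37 | 106 34 | 108 34 | 110 34 | 112 33 | 114 - | 
module y segs -111.1 [] 111.9
[-29.5  31.5] [-55.7  -3.6]
[-31.3  31.7] [ 30.5 105.8]
```

```bash

python3 -m pendant '{"translation":[[10,4,0],[20,7,0],[24,8.5,0],[24,8.5,0],[18,6.5,0],[9,3.4,0],[4,1,0],[0,0,0]],"roll":[-0.005,0,0,0,0,0,0,0],"hand":[255,255,255,255,255,255,255,255]}'
python3 -m pendant '{"translation":[[0,0,0],[0,0,10],[0,0,20],[0,0,20],[0,0,15],[0,0,5],[0,0,0],[0,0,0]],"roll":[0,0,0,0,0,0,0,0],"hand":[255,255,255,255,255,255,255,255]}'
python3 - <<'E'
from h import *
for n in ["wrist","top"]:
  p=env.grab_frame(n); save(p,n+"3.png") if n=="wrist" else save(p,"top3.png",(220,170,360,280),4)
E
```

```text
time_s: 10.12
ee_pos: [544.9, 28.2, 199.5]
ee_rot: [-180.0, 0.0, 14.5]
force: [-0.4, -0.1, -1.8]
gripper_width: 45.8
gripper_force: 25.0
time_s: 10.78
ee_pos: [544.4, 28.3, 130.3]
ee_rot: [-180.0, -0.0, 14.5]
force: [1.0, -0.5, -0.3]
gripper_width: 46.0
gripper_force: 25.0
```

View pics/wrist3.png

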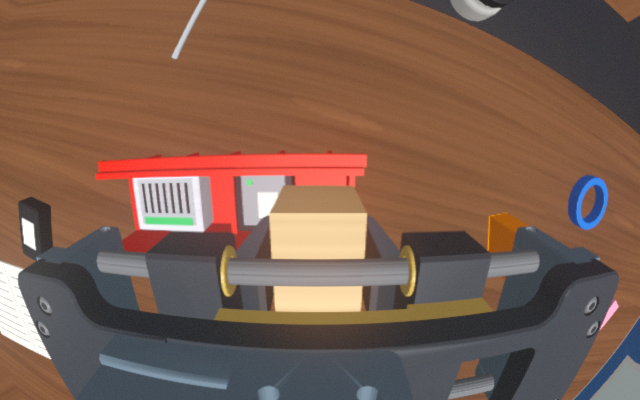

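The block hangs over the tote's right gap, clear of the rim (far rim at row 163). Lower gently.

```bash

python3 -m pendant '{"translation":[[0,0.5,8],[0,0,8],[0,0,8],[0,0,8],[0,0,8],[0,0,5],[0,0,3],[0,0,2]],"roll":[0,0,0,0,0,0,0,0],"hand":[255,255,255,255,255,255,255,255]}'
python3 -m pendant '{"translation":[[0,0,3],[0,0,3],[0,0,3],[0,0,3],[0,0,3],[0,0,3],[0,0,3],[0,0,3]],"roll":[0,0,0,0,0,0,0,0],"hand":[255,255,255,255,255,255,255,255]}'
```

```text
time_s: 11.55
ee_pos: [544.4, 27.7, 79.3]
ee_rot: [-180.0, 0.0, 14.5]
force: [1.4, 1.2, -0.5]
gripper_width: 46.3
gripper_force: 25.0
time_s: 12.22
ee_pos: [544.8, 27.6, 55.8]
ee_rot: [180.0, -0.0, 14.5]
force: [-0.2, -0.7, 0.3]
gripper_width: 45.7
gripper_force: 25.0
```

```bash

python3 -m pendant '{"translation":[[0,0,2],[0,0,2],[0,0,2],[0,0,2],[0,0,1.5],[0,0,1],[0,0,1],[0,0,0.5]],"roll":[0,0,0,0,0,0,0,0],"hand":[255,255,255,255,255,255,255,255]}'
python3 -m pendant '{"translation":[[0,0,0.5],[0,0,0.5],[0,0,0],[0,0,0],[0,0,0],[0,0,0],[0,0,0],[0,0,0]],"roll":[0,0,0,0,0,0,0,0],"hand":[255,255,255,255,255,255,255,255]}'
```

```text
time_s: 12.88
ee_pos: [544.7, 27.6, 43.9]
ee_rot: [180.0, -0.0, 14.5]
force: [0.2, -3.0, 1.6]
gripper_width: 46.2
gripper_force: 25.0
time_s: 13.55
ee_pos: [544.7, 27.8, 43.0]
ee_rot: [-180.0, -0.0, 14.5]
force: [0.4, -2.7, -0.1]
gripper_width: 45.7
gripper_force: 25.0
```

```bash

python3 -m pendant '{"translation":[[0,0,0.5],[0,0,0.5],[0,0,0],[0,0,0],[0,0,0],[0,0,0],[0,0,0],[0,0,0]],"roll":[0,0,0,0,0,0,0,0],"hand":[255,255,255,255,170,120,80,60]}'
python3 -m pendant '{"translation":[[0,0,0],[0,0,0],[0,0,0],[0,0,-5],[0,0,-15],[0,0,-25],[0,0,-35],[0,0,-38]],"roll":[0,0,0,0,0,0,0,0],"hand":[60,60,60,60,60,60,60,60]}'
python3 -m pendant '{"translation":[[0,0,-35],[0,0,-20],[0,0,0],[0,0,0],[0,0,0],[0,0,0],[0,0,0],[0,0,0]],"roll":[0,0,0,0,0,0,0,0],"hand":[0,0,0,0,0,0,0,0]}'
python3 - <<'E'
from h import *
p=env.grab_frame("wrist"); W=cloud(p,True); print("thick top",fit(W,(544.6,27.7),40,60,83),env.state()["ee_pos"])
p=env.grab_frame("top"); W=cloud(p); print("thick top",fit(W,(544.6,27.7),40,60,80))
E
```

```text
time_s: 14.22
ee_pos: [544.0, 28.2, 41.4]
ee_rot: [-179.9, 0.1, 14.5]
force: [-0.3, 0.1, -0.4]
gripper_width: 59.1
gripper_force: 0.0
time_s: 14.88
ee_pos: [543.4, 27.7, 160.4]
ee_rot: [-180.0, 0.2, 14.5]
force: [1.1, 0.3, -1.2]
gripper_width: 69.5
gripper_force: 0.0
time_s: 15.55
ee_pos: [544.1, 27.7, 213.7]
ee_rot: [-180.0, 0.1, 14.5]
force: [0.6, -0.2, 0.6]
gripper_width: 91.3
gripper_force: 0.0
thick top (2867, [547.5, 29.0], [73.6, 48.5], 15.0, 'z', 75.5) [544.20466786  27.72174504 213.93197674]
thick top (61, [513.2, 20.7], [14.9, 45.7], 14.1, 'z', 75.7)
```

```bash

for i in 1 2; do python3 -m pendant '{"translation":[[-8.7,18.4,0],[-8.7,18.4,0],[-8.7,18.4,0],[-8.7,18.4,0],[-8.7,18.4,0],[-8.7,18.4,0],[-8.7,18.4,0],[-8.7,18.4,0]],"roll":[0,0,0,0,0,0,0,0],"hand":[0,0,0,0,0,0,0,0]}'; done
for i in 1 2; do python3 -m pendant '{"translation":[[0,0,0],[0,0,0],[0,0,0],[0,0,0],[0,0,0],[0,0,0],[0,0,0],[0,0,0]],"roll":[-0.0973,-0.0973,-0.0973,-0.0973,-0.0973,-0.0973,-0.0973,-0.0973],"hand":[0,0,0,0,0,0,0,0]}'; done
python3 -m pendant '{"translation":[[0,0,0],[0,0,0],[0,0,0],[0,0,0],[0,0,0],[0,0,0],[0,0,0],[0,0,0]],"roll":[0,0,0,0,0,0,0,0],"hand":[0,0,0,0,0,0,0,0]}'
python3 - <<'E'
from h import *
p=env.grab_frame("wrist"); save(p,"w4.png"); W=cloud(p,True); print(env.state()["ee_pos"],env.state()["ee_rot"])
print("thin+cheeks",fit(W,(483,-292),45,68,84))
f=p["frame"].astype(int); pale=(f[...,0]-f[...,2]>30)&(f[...,0]>130)&(f[...,1]-f[...,2]>15)
V=W.copy(); V[~pale]=np.nan; print("pale",fit(V,(483,-292),45,68,84))
E
```

```text
time_s: 16.32
ee_pos: [513.7, -133.1, 214.7]
ee_rot: [-180.0, 0.0, 14.5]
force: [-0.4, -0.6, 0.1]
gripper_width: 91.0
gripper_force: 0.0
time_s: 16.98
ee_pos: [483.2, -293.1, 214.6]
ee_rot: [-180.0, 0.0, 14.5]
force: [0.3, 0.4, 0.2]
gripper_width: 91.3
gripper_force: 0.0
time_s: 17.65
ee_pos: [483.5, -292.1, 214.6]
ee_rot: [-180.0, -0.0, 59.4]
force: [-0.5, -0.1, 0.5]
gripper_width: 91.3
gripper_force: 0.0
time_s: 18.32
ee_pos: [483.4, -292.1, 214.6]
ee_rot: [-180.0, -0.0, 104.0]
force: [0.3, 0.8, -0.4]
gripper_width: 91.3
gripper_force: 0.0
time_s: 18.98
ee_pos: [483.5, -292.1, 214.9]
ee_rot: [180.0, -0.0, 103.7]
force: [-0.3, 0.8, 0.6]
gripper_width: 91.2
gripper_force: 0.0
[ 483.5086753  -292.13634029  214.92049765] [ 1.79994179e+02 -4.73260746e-03  1.03681014e+02]
thin+cheeks (1972, [480.7, -289.8], [60.6, 37.3], 13.6, 'z', 74.2)
pale (1329, [480.4, -290.9], [59.7, 24.3], 14.3, 'z', 74.3)
```

View pics/w4.png

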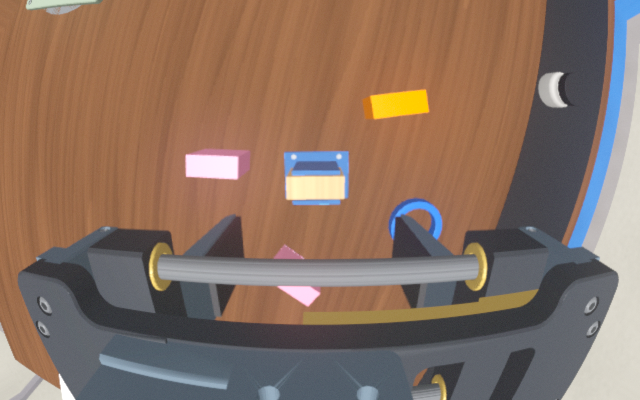

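The pale block in the blue holder is at px (315,187), between the fingers; pinks at (217,164), (295,275) and orange (400,103) stay clear. It measures (480.5, -290.8), top 74.3. Descend and grip across the width.

```bash

python3 -m pendant '{"translation":[[2,-2.6,15],[0,0,28],[0,0,30],[0,0,30],[0,0,28],[0,0,22],[0,0,14],[0,0,8]],"roll":[0,0,0,0,0,0,0,0],"hand":[0,0,0,0,0,0,0,0]}' 25
for i in 1 2; do python3 -m pendant '{"translation":[[0,0,0],[0,0,0],[0,0,0],[0,0,0],[0,0,0],[0,0,0],[0,0,0],[0,0,0]],"roll":[0,0,0,0,0,0,0,0],"hand":[255,255,255,255,255,255,255,255]}'; done
python3 -m pendant '{"translation":[[0,0,-3],[0,0,-8],[0,0,-15],[0,0,-25],[0,0,-30],[0,0,-25],[0,0,-10],[0,0,-4]],"roll":[0,0,0,0,0,0,0,0],"hand":[255,255,255,255,255,255,255,255]}'
```

```text
time_s: 19.7
ee_pos: [479.5, -290.1, 37.8]
ee_rot: [-179.9, -0.1, 103.7]
force: [-0.5, -0.3, -0.5]
gripper_width: 91.0
gripper_force: 0.0
time_s: 20.37
ee_pos: [481.1, -291.2, 41.0]
ee_rot: [179.9, 0.1, 103.7]
force: [-0.5, -0.4, 6.0]
gripper_width: 60.0
gripper_force: 25.0
time_s: 21.03
ee_pos: [481.1, -291.2, 41.0]
ee_rot: [179.9, 0.1, 103.7]
force: [-0.5, 0.9, 5.0]
gripper_width: 60.1
gripper_force: 25.0
time_s: 21.7
ee_pos: [481.4, -291.3, 162.1]
ee_rot: [179.8, 0.2, 103.7]
force: [0.2, -0.1, -1.1]
gripper_width: 59.8
gripper_force: 25.0
```

```bash

python3 -m pendant '{"translation":[[12,0,0],[26,0,0],[36,-1,0],[38,-1,0],[38,0,0],[32,0,0],[18,0,0],[8,0,0]],"roll":[0,0,0,0,0,0,0,0],"hand":[255,255,255,255,255,255,255,255]}'
python3 -m pendant '{"translation":[[0,0,10],[0,0,20],[0,0,25],[0,0,25],[0,0,18],[0,0,10],[0,0,5],[0,0,2]],"roll":[0,0,0,0,0,0,0,0],"hand":[255,255,255,255,255,255,255,255]}'
python3 -m pendant '{"translation":[[0,0,2],[0,0,2],[0,0,1],[0,0,1],[0,0,1],[0,0,1],[0,0,0],[0,0,0]],"roll":[0,0,0,0,0,0,0,0],"hand":[255,255,255,255,255,255,255,255]}'
```

```text
time_s: 22.37
ee_pos: [426.3, -86.1, 158.1]
ee_rot: [-179.7, -0.2, 103.8]
force: [0.1, -0.8, -1.6]
gripper_width: 60.0
gripper_force: 25.0
time_s: 23.03
ee_pos: [428.2, -89.1, 43.4]
ee_rot: [-179.8, -0.1, 103.7]
force: [-0.2, 0.1, -0.9]
gripper_width: 59.7
gripper_force: 25.0
time_s: 23.7
ee_pos: [429.4, -89.2, 37.0]
ee_rot: [180.0, 0.0, 103.7]
force: [-0.7, -0.1, -0.3]
gripper_width: 59.5
gripper_force: 25.0
```

```bash

python3 -m pendant '{"translation":[[0,0,0.5],[0,0,0.5],[0,0,0],[0,0,0],[0,0,0],[0,0,0],[0,0,0],[0,0,0]],"roll":[0,0,0,0,0,0,0,0],"hand":[255,255,255,255,255,255,255,255]}'
python3 -m pendant '{"translation":[[0,0,0],[0,0,0],[0,0,0],[0,0,0],[0,0,0],[0,0,0],[0,0,0],[0,0,0]],"roll":[0,0,0,0,0,0,0,0],"hand":[100,70,40,20,0,0,0,0]}'
python3 -m pendant '{"translation":[[0,0,-5],[0,0,-15],[0,0,-28],[0,0,-32],[0,0,-35],[0,0,-30],[0,0,-20],[0,0,-10]],"roll":[0,0,0,0,0,0,0,0],"hand":[0,0,0,0,0,0,0,0]}'
for i in 1 2; do python3 -m pendant '{"translation":[[0,0,0],[0,0,0],[0,0,0],[0,0,0],[0,0,0],[0,0,0],[0,0,0],[0,0,0]],"roll":[0.0973,0.0973,0.0973,0.0973,0.0973,0.0973,0.0973,0.0973],"hand":[0,0,0,0,0,0,0,0]}'; done
python3 -m pendant '{"translation":[[0,0,0],[0,0,0],[0,0,0],[0,0,0],[0,0,0],[0,0,0],[0,0,0],[0,0,0]],"roll":[0,0,0,0,0,0,0,0],"hand":[0,0,0,0,0,0,0,0]}'
python3 - <<'E'
from h import *
p=env.grab_frame("wrist"); save(p,"w5.png"); W=cloud(p,True); s=env.state(); print(s["ee_pos"],s["ee_rot"])
print("thin",fit(W,(429,-89),50,60,84))
E
```

```text
time_s: 24.37
ee_pos: [429.4, -89.2, 36.9]
ee_rot: [180.0, 0.0, 103.7]
force: [-2.1, 0.5, 9.2]
gripper_width: 60.3
gripper_force: 25.0
time_s: 25.03
ee_pos: [429.3, -89.2, 35.8]
ee_rot: [-180.0, -0.0, 103.7]
force: [0.6, -0.2, -0.0]
gripper_width: 91.3
gripper_force: 0.0
time_s: 25.7
ee_pos: [430.7, -89.5, 214.6]
ee_rot: [179.7, 0.2, 103.7]
force: [0.5, 0.7, -0.4]
gripper_width: 91.4
gripper_force: 0.0
time_s: 26.37
ee_pos: [429.1, -89.2, 211.2]
ee_rot: [180.0, -0.0, 58.8]
force: [-0.5, -0.6, 0.2]
gripper_width: 91.1
gripper_force: 0.0
time_s: 27.03
ee_pos: [429.1, -89.1, 211.2]
ee_rot: [-180.0, -0.0, 14.2]
force: [-0.8, 0.3, 0.4]
gripper_width: 90.9
gripper_force: 0.0
time_s: 27.7
ee_pos: [429.3, -89.2, 210.9]
ee_rot: [-180.0, -0.0, 14.5]
force: [0.9, -0.1, 0.3]
gripper_width: 90.8
gripper_force: 0.0
[429.31546152 -89.18410889 210.88878532] [-1.79993610e+02  4.35600913e-03  1.45085340e+01]
thin (1343, [429.7, -88.8], [60.2, 24.7], 14.2, 'z', 70.5)
```

View pics/w5.png

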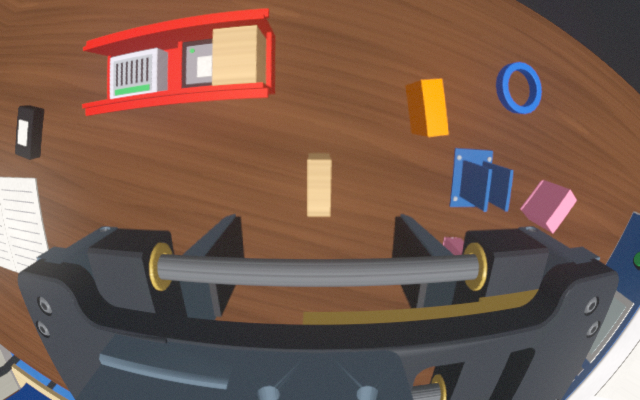

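The thin block stands upright at px (318,185), holder empty, thick block in its gap (px 238,55). Regrip across the thickness.

```bash

python3 -m pendant '{"translation":[[0.4,-0.3,15],[0,0,28],[0,0,30],[0,0,30],[0,0,28],[0,0,22],[0,0,14],[0,0,7]],"roll":[0.004,0,0,0,0,0,0,0],"hand":[0,0,0,0,0,0,0,0]}' 20
for i in 1 2; do python3 -m pendant '{"translation":[[0,0,0],[0,0,0],[0,0,0],[0,0,0],[0,0,0],[0,0,0],[0,0,0],[0,0,0]],"roll":[0,0,0,0,0,0,0,0],"hand":[255,255,255,255,255,255,255,255]}'; done
python3 -m pendant '{"translation":[[0,0,-5],[0,0,-15],[0,0,-25],[0,0,-28],[0,0,-32],[0,0,-28],[0,0,-20],[0,0,-10]],"roll":[-0.004,0,0,0,0,0,0,0],"hand":[255,255,255,255,255,255,255,255]}'
```

```text
time_s: 28.42
ee_pos: [428.4, -88.5, 35.1]
ee_rot: [-179.9, 0.2, 14.3]
force: [-0.5, -0.1, 0.3]
gripper_width: 91.4
gripper_force: 0.0
time_s: 29.08
ee_pos: [429.8, -88.8, 37.2]
ee_rot: [180.0, -0.0, 14.3]
force: [-0.6, 0.7, -0.5]
gripper_width: 40.4
gripper_force: 0.0
time_s: 29.75
ee_pos: [429.7, -88.8, 36.9]
ee_rot: [-180.0, -0.0, 14.3]
force: [-0.1, 0.2, 0.2]
gripper_width: 23.8
gripper_force: 20.0
time_s: 30.42
ee_pos: [430.8, -89.0, 203.1]
ee_rot: [179.9, -0.3, 14.5]
force: [-0.6, -0.3, -1.1]
gripper_width: 24.0
gripper_force: 20.0
```

```bash

python3 -m pendant '{"translation":[[2,-12,0],[4,-24,0],[5,-30,0],[6,-36,0],[5,-32,0],[4,-24,0],[3,-16,0],[1.3,-7.7,0]],"roll":[0,0,0,0,0,0,0,0],"hand":[255,255,255,255,255,255,255,255]}'
python3 -m pendant '{"translation":[[0,0,0],[0,0,0],[0,0,0],[0,0,0],[0,0,0],[0,0,0],[0,0,0],[0,0,0]],"roll":[0,0,0,0,0,0,0,0],"hand":[255,255,255,255,255,255,255,255]}'
python3 - <<'E'
from h import *
p=env.grab_frame("wrist"); save(p,"w6.png",(180,20,460,230),2.8); W=cloud(p,True).reshape(-1,3); s=env.state(); print(s["ee_pos"],s["ee_rot"])
W=W[~np.isnan(W[:,0])]
a=np.radians(14.5); X=np.array([np.cos(a),np.sin(a)]);Y=np.array([-X[1],X[0]]); c=np.array([525.4,106.])
x=(W[:,:2]-c)@X; y=(W[:,:2]-c)@Y; z=W[:,2]
k=(abs(x)<60)&(abs(y)<130)&(z<100); x,y,z=x[k],y[k],z[k]
rim=z>82
yy=np.arange(-45,106,10)
for n,e in [("innlo",[x[rim&(abs(y-k)<5)&(x<0)].max() for k in yy]),("innhi",[x[rim&(abs(y-k)<5)&(x>0)].min() for k in yy])]:
    q=np.polyfit(yy,e,1); print(n,q[1].round(1),np.degrees(q[0]).round(2))
print("rim y",y[rim].min(),y[rim].max())
for xb in (-20,-10,0,10,20):
    m=abs(x-xb)<5; f=m&(z<8)&(y>2)&(y<34); print(xb,"floor",np.round(np.percentile(y[f],[1,99]),1),"div top max",round(y[m&(z>31)&(y<12)].max(),1),"mod min",round(y[m&(z>34)&(y>20)].min(),1),"mod z",np.median(z[m&(z>34)&(y>34)&(y<100)]).round(1))
print("thick top y",np.percentile(y[(z>72)&(z<78)&(abs(x)<28)],[1,99]).round(1),np.median(z[(z>72)&(z<78)&(abs(x)<28)]))
E
```

```text
time_s: 31.08
ee_pos: [412.9, 96.5, 200.0]
ee_rot: [-180.0, 0.0, 14.6]
force: [0.3, -0.7, -1.6]
gripper_width: 24.2
gripper_force: 20.0
time_s: 31.75
ee_pos: [413.5, 94.4, 199.9]
ee_rot: [-180.0, -0.0, 14.5]
force: [-0.3, 0.3, -0.8]
gripper_width: 23.7
gripper_force: 20.0
[413.54827911  94.49963326 199.93822702] [-1.79997500e+02 -2.81657371e-03  1.44753981e+01]
innlo -33.6 0.07
innhi 31.2 0.02
rim y -111.05979851970268 112.06604219380046
-20 floor [ 4.  30.8] div top max 3.0 mod min 31.7 mod z 38.3
-10 floor [ 4.  29.6] div top max 3.0 mod min 31.7 mod z 38.0
0 floor [ 4.  29.6] div top max 3.0 mod min 30.6 mod z 38.0
10 floor [ 4.  29.5] div top max 3.0 mod min 30.6 mod z 38.0
20 floor [ 2.9 29.6] div top max 3.0 mod min 30.6 mod z 37.7
thick top y [-101.7  -56.2] 75.26767718411969
```

View pics/w6.png

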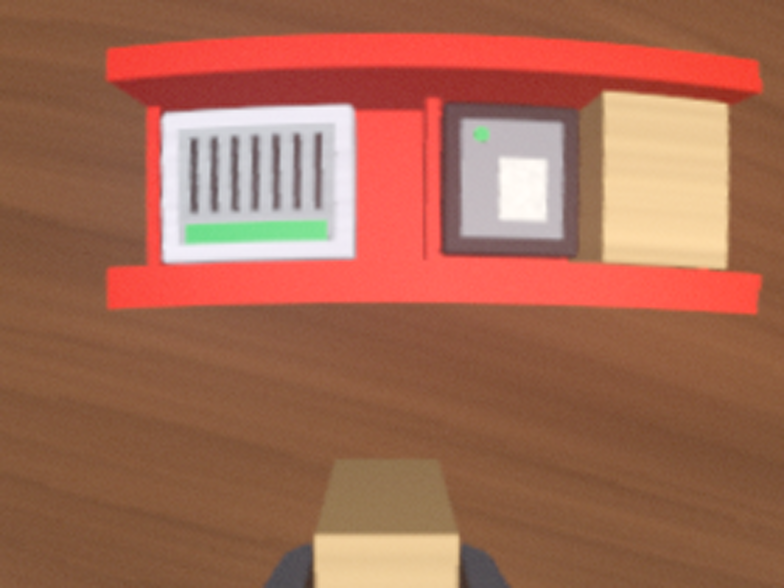

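The gap is plain at crop (390,185), with the wide module to its left and the thick block seated at right. Gap spans y 3.5–30.2 in tote axes; target centre 17.

```bash

python3 -m pendant '{"translation":[[10,0,0],[20,0,0],[25,0,0],[24,0,0],[18,0,0],[9,0,0],[4.2,-0.1,0],[0,0,0]],"roll":[0,0,0,0,0,0,0,0],"hand":[255,255,255,255,255,255,255,255]}'
python3 -m pendant '{"translation":[[0,0,0],[0,0,10],[0,0,20],[0,0,20],[0,0,20],[0,0,10],[0,0,0],[0,0,0]],"roll":[0,0,0,0,0,0,0,0],"hand":[255,255,255,255,255,255,255,255]}'
python3 -m pendant '{"translation":[[0,0,8],[0,0,8],[0,0,8],[0,0,5],[0,0,5],[0,0,3],[0,0,3],[0,0,0]],"roll":[0,0,0,0,0,0,0,0],"hand":[255,255,255,255,255,255,255,255]}'
```

```text
time_s: 32.47
ee_pos: [520.6, 122.5, 199.5]
ee_rot: [-180.0, 0.0, 14.5]
force: [0.6, -0.7, -0.6]
gripper_width: 23.8
gripper_force: 20.0
time_s: 33.13
ee_pos: [519.8, 122.3, 119.9]
ee_rot: [-180.0, 0.0, 14.5]
force: [-0.3, 0.4, -1.3]
gripper_width: 23.9
gripper_force: 20.0
time_s: 33.8
ee_pos: [519.9, 122.3, 79.3]
ee_rot: [-180.0, 0.1, 14.5]
force: [-0.9, 0.9, -0.7]
gripper_width: 23.7
gripper_force: 20.0
```

```bash

python3 -m pendant '{"translation":[[0.3,0,3],[0,0,3],[0,0,3],[0,0,3],[0,0,3],[0,0,3],[0,0,3],[0,0,2]],"roll":[0,0,0,0,0,0,0,0],"hand":[255,255,255,255,255,255,255,255]}'
python3 -m pendant '{"translation":[[0,0,2],[0,0,2],[0,0,2],[0,0,2],[0,0,1.5],[0,0,1],[0,0,1],[0,0,0.5]],"roll":[0,0,0,0,0,0,0,0],"hand":[255,255,255,255,255,255,255,255]}'
```

```text
time_s: 34.47
ee_pos: [520.3, 122.5, 56.5]
ee_rot: [-180.0, 0.0, 14.5]
force: [-0.5, 0.1, -0.8]
gripper_width: 24.1
gripper_force: 20.0
time_s: 35.13
ee_pos: [520.5, 122.4, 44.8]
ee_rot: [-180.0, 0.0, 14.5]
force: [-0.3, -0.4, -0.8]
gripper_width: 23.8
gripper_force: 20.0
```

```bash

python3 -m pendant '{"translation":[[0,0,0.6],[0,0,0.6],[0,0,0.6],[0,0,0.5],[0,0,0.5],[0,0,0],[0,0,0],[0,0,0]],"roll":[0,0,0,0,0,0,0,0],"hand":[255,255,255,255,255,255,255,255]}'
python3 -m pendant '{"translation":[[0,0,0],[0,0,0],[0,0,0],[0,0,0],[0,0,0],[0,0,0],[0,0,0],[0,0,0]],"roll":[0,0,0,0,0,0,0,0],"hand":[190,170,150,130,130,130,130,130]}'
python3 -m pendant '{"translation":[[0,0,-5],[0,0,-15],[0,0,-25],[0,0,-30],[0,0,-35],[0,0,-30],[0,0,-20],[0,0,-10]],"roll":[0,0,0,0,0,0,0,0],"hand":[130,130,130,130,130,130,130,130]}'
python3 -m pendant '{"translation":[[-15,0,0],[-25,0,0],[-25,0,0],[-20,0,0],[-15,0,0],[-10,0,0],[0,0,0],[0,0,0]],"roll":[0,0,0,0,0,0,0,0],"hand":[130,130,130,130,130,130,130,130]}'
python3 - <<'E'
from h import *
p=env.grab_frame("wrist"); save(p,"w7.png"); W=cloud(p,True)
print("thin",fit(W,(520.2,122.2),28,66,82),"thick",fit(W,(544.6,27.7),30,66,82))
for l in ["wide_module","narrow_module"]:
  for r in env.regions_of(p,l)[:1]:
    Q=W[r["pixels"]]; Q=Q[~np.isnan(Q[:,0])]; print(l,r["score"],np.round(np.median(Q,0),1),np.percentile(Q[:,2],[10,90]))
E
```

```text
time_s: 35.8
ee_pos: [520.5, 122.5, 42.1]
ee_rot: [-180.0, -0.0, 14.5]
force: [0.3, 0.1, -1.3]
gripper_width: 23.9
gripper_force: 20.0
time_s: 36.47
ee_pos: [520.5, 122.5, 42.2]
ee_rot: [-180.0, -0.0, 14.5]
force: [-0.3, 0.1, 0.1]
gripper_width: 44.9
gripper_force: 0.0
time_s: 37.13
ee_pos: [521.8, 122.8, 215.9]
ee_rot: [180.0, -0.4, 14.5]
force: [0.4, -0.3, 0.1]
gripper_width: 44.9
gripper_force: 0.0
time_s: 37.8
ee_pos: [414.2, 95.0, 212.1]
ee_rot: [-180.0, -0.0, 14.5]
force: [-0.5, 0.6, 0.1]
gripper_width: 44.7
gripper_force: 0.0
thin (1332, [519.8, 124.0], [55.6, 24.5], 14.5, 'z', 75.4) thick (2228, [544.1, 29.3], [59.6, 46.7], 15.0, 'z', 75.3)
wide_module 0.96 [505.8 170.9  37.8] [36.55710311 38.97461943]
narrow_module 0.66 [531.2  78.2  37.6] [36.23570843 38.70204329]
```

View pics/w7.png

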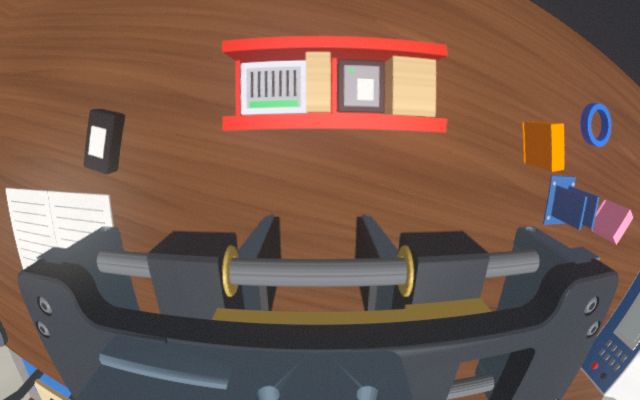

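Both blocks sit in their gaps (thin at px 318,82, thick at 413,85), with tops at about 75.4 mm, so their feet are on the floor. The modules are flat and the gripper is clear.

```bash
python3 -c "
from workcell import env
print(env.job_done())"
```

```text
the job is handed in; nothing more can be done
None
```

I handed the job in at about 38 s: both blocks stand let go on the tote floor, the thick one in the wider gap and the thin one in the narrower. The modules lie flat and the bystanders were not touched; the hand-in call returned no verdict.

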